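# Point out a failed capacitor and its spare on an electronics bench

## Task

Show a colleague watching the bench camera which part has failed: with the fingers pointing straight down, point at the blue capacitor on the green circuit board, fingertips about three centimetres above it without touching, and stay still there for two seconds; then press the green button fully down and let it spring back, to log it. Next point in the same way, for two seconds, at the blue spare capacitor in the grey tray, its replacement, and finish there, still pointing at it. The green button is the only thing the robot may touch; lift or shift nothing.

Things in the scene. Friction and masses are not known exactly. Their poses are not given: they have to be found in the camera images.
- board: green circuit board, 120 x 180 mm, fixed, held level on 16 mm standoffs; origin on the table under its centre, board face 20 mm above; local y along its long side. Three capacitors stand in a row along its local y through the centre, 55 mm apart, in any order of colours; chips and two connectors (up to 12 mm high) lie beside the row
- cap_blue: upright round capacitor with a blue sleeve and a small bare-metal disc on its top, 30 mm in diameter and 40 mm high; soldered to the green board (fixed). Origin at the centre of its underside, z up
- cap_black: upright round capacitor with a black sleeve and a small bare-metal disc on its top, 30 mm in diameter and 40 mm high; soldered to the green board (fixed). Origin at the centre of its underside, z up
- cap_orange: upright round capacitor with an orange sleeve and a small bare-metal disc on its top, 30 mm in diameter and 40 mm high; soldered to the green board (fixed). Origin at the centre of its underside, z up
- cap_blue_top (a point): centre of the top of the blue capacitor on the board
- tray: grey open tray of spares, 70 x 180 mm, walls 16 mm high and 4 mm thick, floor 4 mm thick, fixed, with three pockets in a row along its local y, centres 58 mm apart; origin under its centre
- spare_blue: upright round capacitor with a blue sleeve and a small bare-metal disc on its top, 30 mm in diameter and 40 mm high; about 45 g, standing loose in one pocket of the grey tray, any order of colours. Origin at the centre of its underside, z up
- spare_black: upright round capacitor with a black sleeve and a small bare-metal disc on its top, 30 mm in diameter and 40 mm high; about 45 g, standing loose in one pocket of the grey tray, any order of colours. Origin at the centre of its underside, z up
- spare_orange: upright round capacitor with an orange sleeve and a small bare-metal disc on its top, 30 mm in diameter and 40 mm high; about 45 g, standing loose in one pocket of the grey tray, any order of colours. Origin at the centre of its underside, z up
- spare_blue_top (a point): centre of the top of the loose blue capacitor in the tray
- green_button (a joint): travel of the green push button, m: 0 is up, 0.006 is fully down; a spring (1.5 N to start it, about 5 N at full travel) returns it
- green_button_top (a point): centre of the top of the green round push button, 44 mm in diameter, its top 22 mm above the table, in a round grey housing 60 mm across and 12 mm high fixed to the table; pressed straight down. Green and red may be either way round
- red_button (a joint): travel of the red push button, m: 0 is up, 0.006 is fully down; a spring (1.5 N to start it, about 5 N at full travel) returns it
- red_button_top (a point): centre of the top of the red round push button, 44 mm in diameter, its top 22 mm above the table, in a round grey housing 60 mm across and 12 mm high fixed to the table; pressed straight down. Green and red may be either way round
- green_button_base: grey housing of the green button, origin at the centre of its underside
- multimeter: bystander, loose: yellow multimeter lying flat, 150 x 78 x 36 mm, origin under its centre
- screwdriver: bystander, loose: screwdriver lying on the table, origin at the middle of its underside
- mug: bystander, loose: white mug, 80 mm across, 90 mm high, origin under its centre
- spool: bystander, loose: aluminium wire spool standing on end, 56 mm across, 46 mm high, origin under its centre
- flux: bystander, loose: small clear bottle with a red cap, 40 mm across, 70 mm high, origin under its centre
Things that resemble listed ones, but are neither listed nor needed, are in the scene too. What is shaped like the spare_blue but white is not meant. What is shaped like the spare_black but white is not meant.

How it is judged:
By the outcome, as a careful person would: the job done as asked, in the order asked, and still so for the second after the job is handed in, with the robot touching nothing.
It also fails if it takes over 51 s, if anything falls off the work surface, if the arm or the gripper's body presses on something with over 40 N, if the wrist force passes 120 N, or if a joint passes its speed limit or range.

## Robot

A 7-joint arm with a two-finger parallel gripper is mounted at the origin on the work surface. World frame = base frame: x ahead of the robot, y to its left, z up, the work surface at z = 0. Lengths are in m, angles in rad, forces in N, time in s.
With the tool pointing down it reaches from about 0.425 to 0.8 m from the base axis. Payload 8.3 kg.
Tool frame: the origin (TCP) lies between the finger pads, 19 mm behind the fingertips; this is the grasp point; z points along the fingers, y is the line along which they close (so a half turn about z gives the same grasp; the last joint's range is limited). The gripper opens to 85 mm and grips with 20 to 120 N. Pads are 22 mm wide; open, the fingers measure 114 mm over their backs; the gripper's body (76 mm by 85 mm) begins 54 mm behind the grasp point. The pads swing forward as they close: fully open they stand 13 mm farther back than shut.
Start: joints at [-1.244, 0.383, 0.016, 1.37, -0.006, 1.388, -0.046], TCP at [0.237, 0.578, 0.25] pointing down, gripper open.
Joint ranges: [-2.95, 2.95], [-0.25, 2.06], [-1.52, 1.56], [0.18, 2.33], [-1.44, 4.58], [0.02, 2.06], [-3.01, 3.01]. Speed limits (rad/s): [2.39, 2.39, 3.01, 3.01, 3.14, 3.14, 3.14].

## Interface

Orientations are given as a rotation vector (axis times angle).
In Python, from cell import robot, monitor, cams, ticket gives the robot as it stands. The module is installed in compiled form; this text tells all that it offers. Calls block until the motion is done:
- robot.movep(position, orientation): joint-space move of the TCP to a pose.
- robot.move_straight(position, rot=None, feed=0.15, threshold=None): straight line of the TCP; rot=None keeps the orientation; feed is the mean speed in m/s. With threshold (N) it stops when the force on the tool has changed by that much, and returns True; else False.
- robot.move_j(angles): joint-space move.
- robot.gripper_to(opening, grasp_force=None): opening from 0.0 (shut) to 1.0 (fully open); grasp_force is the grip in N (None keeps the last); returns when the fingers have stopped.
- robot.sleep(seconds).
- robot.solve_ik(position, orientation): joint angles nearest the present ones, or None.
- monitor.get_state(): the state.
- cams.get_image(name): name is "scene" or "top" or "wrist"; returns a dict with "pixels" (400x640x3 uint8, red, green, blue), "intrinsics" (3x3 intrinsics, pixels), "k1" (the pictures are not rectified: a ray, as slopes to the right and down, at radius r is drawn at 1 + k1 r^2 times it, then the intrinsics apply), "world_from_camera" (4x4, takes a point from camera to world coordinates). Camera axes: x right, y up, looking along -z (the intrinsics and any distortion apply to the point x, -y, -z); pixel columns grow to the right and rows downward; lengths in m; the calibration is good to about 2 mm. A picture is of the moment at which its call begins. There is no depth.
A pose or a line that the arm cannot do raises robot.MotionError and nothing moves.
- ticket.hand_in(): hands the job in; it is judged then, once.
The state is a dict: "time": time; "qpos": joint angles; "joint_velocities": joint speeds; "joint_efforts": joint torques, N m; "position": TCP position; "eef_rot": TCP orientation; "force": force on the tool from outside, world axes, zero at the start; "ft_torque": the same for the moment, N m; "finger_gap": opening from 0.0 (shut) to 1.0 (fully open); "gripper_force": force on a finger pad.
Only numpy, scipy, OpenCV 4.12 (cv2) and the standard library are available. Lean on these libraries where they do the work, as an engineer would, in place of code of your own. Each camera call takes 0.05 s, during which the arm holds its last target. There are 200 camera calls.

## Working session

There is one attempt and no reset: what is moved stays moved. The work goes in short steps, each a Python script; the robot and the scene stay as the last script left them, time stands still between calls to the robot, and variables do not carry over. Pictures are saved under pics/ and viewed, at most 10 in all, crops included, and the job is handed in when it is done.

```bash
mkdir -p pics; python3 - <<'E'
from cell import robot, monitor, cams, ticket
import cv2,pickle
d={}
for n in("scene","top"):
    i=cams.get_image(n); d[n]=i; cv2.imwrite(f"pics/{n}0.png",i["pixels"][:,:,::-1]); print(n,i["intrinsics"],i["k1"],i["world_from_camera"])
pickle.dump(d,open("d0.pkl","wb"))
s=monitor.get_state();print(s["time"],s["position"],s["eef_rot"],s["qpos"])
E
```

```text
scene [[465.98016481   0.         315.25786793]
 [  0.         465.98016481 206.10682692]
 [  0.           0.           1.        ]] 0.029733490144339868 [[-0.25386618 -0.76716839  0.58907098  1.30577785]
 [ 0.96710093 -0.21162885  0.14117018  0.18295717]
 [ 0.01636312  0.60552943  0.79565468  1.028827  ]
 [ 0.          0.          0.          1.        ]]
top [[412.42593675   0.         320.89044557]
 [  0.         412.42593675 196.12024976]
 [  0.           0.           1.        ]] -0.013822818743950456 [[ 0.05665386  0.97822642 -0.19965826  0.37901324]
 [-0.99838408  0.05639506 -0.00698781  0.01818952]
 [ 0.00442408  0.19973151  0.97984068  1.18536415]
 [ 0.          0.          0.          1.        ]]
0.1 [0.23731936 0.577735   0.24906036] [-6.08326433e-01 -3.08181485e+00  2.76229405e-03] [-1.24390055  0.3841789   0.01640487  1.3710562  -0.00630254  1.38819317
 -0.04651321]
```

View pics/top0.png

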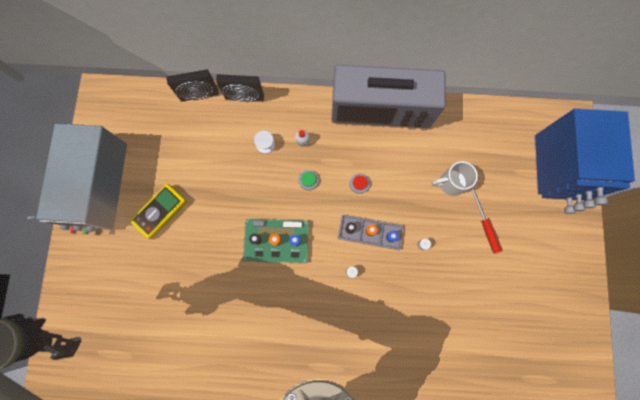

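View pics/scene0.png

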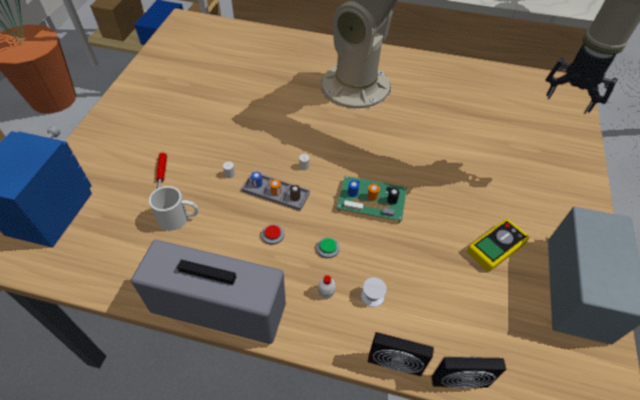

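Top view: the board's caps are black (256,239), orange (275,240) and blue (295,240). The tray's are black (351,228), orange (372,230) and blue (394,237). White decoys stand at (352,271) and (425,243). The green button is at (309,179), the red at (360,184). By colour and location, the targets are (295,240) on the board, (394,237) in the tray and (309,179). The scene view agrees: blue at (354,187) on the board and (257,179) in the tray, green button at (328,246). Next I'll measure these and confirm them in an enlarged crop.

```bash
cat > h.py <<'E'
import cv2,numpy as np
def ray(im,uv):
    K=im["intrinsics"];k=im["k1"];T=im["world_from_camera"]
    p=cv2.undistortPoints(np.array([[uv]],float),K,np.array([k,0,0,0.]))[0,0]
    return T[:3,3],T[:3,:3]@np.array([p[0],-p[1],-1])
def onz(im,uv,z):
    o,d=ray(im,uv);return o+d*(z-o[2])/d[2]
def tri(a,b):
    (o1,d1),(o2,d2)=a,b
    s=np.linalg.lstsq(np.c_[d1,-d2],o2-o1,rcond=None)[0]
    p,q=o1+s[0]*d1,o2+s[1]*d2
    return (p+q)/2,np.linalg.norm(p-q)
def blob(im,uv,lo,hi,r=13):
    h=cv2.cvtColor(im["pixels"],cv2.COLOR_RGB2HSV);m=cv2.inRange(h,lo,hi)
    w=np.zeros_like(m);cv2.circle(w,uv,r,255,-1);m&=w
    c=max(cv2.findContours(m,cv2.RETR_EXTERNAL,cv2.CHAIN_APPROX_NONE)[0],key=cv2.contourArea)
    return c
E
python3 - <<'E'
import pickle;from h import *
d=pickle.load(open("d0.pkl","rb"))
B=((100,100,40),(130,255,255));G=((55,120,40),(85,255,255))
Z=dict(board=.06,tray=.044,button=.022)
seed=dict(top=dict(board=(295,240),tray=(394,237),button=(309,179)),scene=dict(board=(354,187),tray=(257,179),button=(328,246)))
for n in Z:
    P={}
    for c in d:
        im=d[c];k=blob(im,seed[c][n],*(G if n=="button" else B))
        (u,v),ax,a=cv2.fitEllipse(k);hh=cv2.boundingRect(k)
        uv=(u,v)
        if n!="button": # bare-metal disc: unsaturated bright pixels within filled contour
            m=np.zeros((400,640),np.uint8);cv2.drawContours(m,[k],-1,255,-1)
            hs=cv2.cvtColor(im["pixels"],cv2.COLOR_RGB2HSV)
            w=np.where(m>0,255.-hs[...,1],0);t=np.percentile(w[m>0],75);w=np.clip(w-t,0,None)
            y,x=np.mgrid[:400,:640];uv=((w*x).sum()/w.sum(),(w*y).sum()/w.sum())
        P[c]=uv;print(n,c,np.round(uv,1),"ell",np.round((u,v),1),hh,onz(im,uv,Z[n]).round(4))
    print("tri",tri(ray(d["top"],P["top"]),ray(d["scene"],P["scene"])))
r=lambda c,x,y,w,h,s:cv2.resize(d[c]["pixels"][y:y+h,x:x+w,::-1],None,fx=s,fy=s,interpolation=cv2.INTER_CUBIC)
cv2.imwrite("pics/crop.png",np.vstack([r("top",240,165,195,70*0+105,4)[:300*2-0][:420],np.zeros((4,780,3),np.uint8)])[:420])
cv2.imwrite("pics/crop2.png",r("scene",225,155,195,105,4))
E
```

```text
board scene [353.6 183.7] ell [353.1 187.8] (348, 180, 12, 17) [0.4869 0.092  0.06  ]
board top [294.2 239.4] ell [294.5 239.9] (289, 235, 12, 11) [0.4839 0.092  0.06  ]
tri (array([0.48425362, 0.09194316, 0.056884  ]), np.float64(0.00044120071311428793))
tray scene [256.  174.9] ell [256.8 178.1] (251, 172, 11, 15) [ 0.5147 -0.1789  0.044 ]
tray top [393.1 235.5] ell [392.5 235.9] (387, 231, 12, 11) [ 0.5118 -0.1799  0.044 ]
tri (array([ 0.51214534, -0.18024475,  0.04081948]), np.float64(0.0003608947452866796))
button scene [327.7 245.2] ell [327.7 245.2] (320, 238, 16, 15) [0.6732 0.0667 0.022 ]
button top [308.2 178.7] ell [308.2 178.7] (302, 172, 14, 14) [0.6656 0.0663 0.022 ]
tri (array([0.66775165, 0.06616603, 0.01348912]), np.float64(0.0009963763383129226))
```

View pics/crop.png

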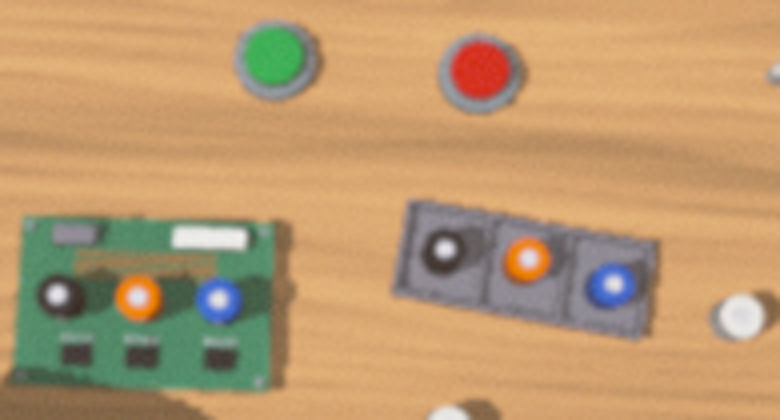

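View pics/crop2.png

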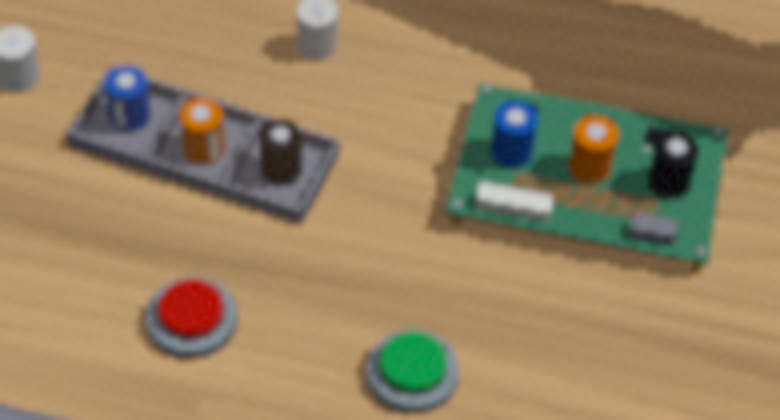

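Crops confirm it: the blue cap on the board is at the tray-side end of its row, and the blue spare is at the far end of the tray. The other cylinders nearby are white. The cap heights triangulate to within 3 mm of their known values. The button's comes out 8.5 mm low, so I'll check it with the wrist camera before pressing. First move: shut the gripper, go above the board cap, and check with the wrist camera.

```bash
python3 - <<'E'
from cell import robot, monitor, cams
from h import *
R=[0,-np.pi,0]
for p in([.4855,.092,.2],[.668,.0665,.15],[.668,.0665,.03],[.513,-.1795,.2],[.513,-.1795,.093]):
    q=robot.solve_ik(p,R);print(None if q is None else np.round(q,2))
robot.gripper_to(0.0)
robot.movep([.4855,.092,.22],R)
s=monitor.get_state();print(s["time"],s["position"],s["eef_rot"],s["finger_gap"],s["force"])
im=cams.get_image("wrist");cv2.imwrite("pics/w1.png",im["pixels"][:,:,::-1])
import pickle;pickle.dump(im,open("w1.pkl","wb"))
h=cv2.cvtColor(im["pixels"],cv2.COLOR_RGB2HSV)
for nm,lo,hi in(("b",(100,100,40),(130,255,255)),("g",(55,150,60),(72,255,255))):
    for c in cv2.findContours(cv2.inRange(h,lo,hi),cv2.RETR_EXTERNAL,2)[0]:
        if cv2.contourArea(c)>200:print(nm,cv2.boundingRect(c),cv2.contourArea(c))
E
```

```text
[-0.64  0.13  0.43  1.81 -0.06  1.21  1.38]
[-0.41  0.56  0.39  1.38 -0.22  1.24  1.57]
[-0.37  0.68  0.33  1.48 -0.24  1.03  1.59]
[-0.5   0.34  0.98  1.7  -0.3   1.25  2.11]
[-0.39  0.45  0.84  1.82 -0.38  1.04  2.17]
2.8417 [0.48547931 0.09315862 0.22002155] [-2.50321610e-03  3.14154108e+00  3.64373381e-04] -0.004146023655715139 [-0.00520011 -0.60362688  0.19662479]
b (34, 182, 52, 39) 1309.5
b (303, 160, 34, 40) 970.5
```

View pics/w1.png

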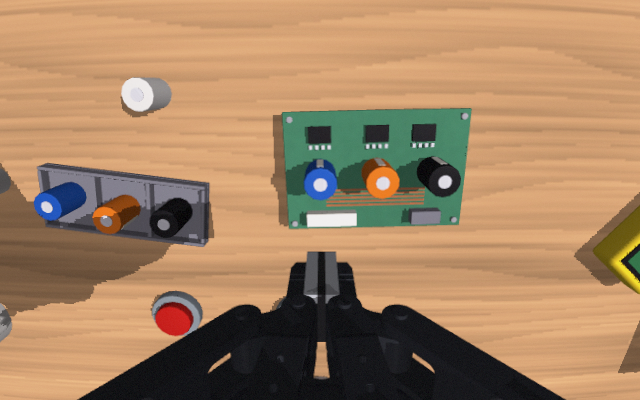

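The wrist view shows the board's blue cap, disc at (320,185), straight ahead of the shut fingertips. The tray's blue disc is at (46,208) and the red button at (174,318). The gripper hides the green button. I'll check these against the earlier fixes, then do the first pointing, and look at the green button from the side on the way to it.

```bash
python3 - <<'E'
from cell import robot, monitor, cams
from h import *
import pickle
im=pickle.load(open("w1.pkl","rb"))
b=onz(im,(320,185),.06);t=onz(im,(46,208),.044);print(b,t)
assert np.hypot(*(b[:2]-[.4855,.092]))<.008
p=(b[:2]+2*np.array([.4855,.092]))/3
robot.move_straight([p[0],p[1],.111],feed=.08)
robot.sleep(.3);s0=monitor.get_state()
cv2.imwrite("pics/s1.png",cams.get_image("scene")["pixels"][130:260,240:435,::-1].repeat(4,0).repeat(4,1))
robot.sleep(2.4);s=monitor.get_state()
print(p,s0["time"],s0["position"],s["time"],s["position"],s["force"])
robot.move_straight([p[0],p[1],.2],feed=.15)
robot.move_straight([.59,.0665,.2],feed=.2)
im=cams.get_image("wrist");cv2.imwrite("pics/w2.png",im["pixels"][:,:,::-1])
h=cv2.cvtColor(im["pixels"],cv2.COLOR_RGB2HSV)
for c in cv2.findContours(cv2.inRange(h,(55,150,60),(72,255,255)),cv2.RETR_EXTERNAL,1)[0]:
    if cv2.contourArea(c)>200:
        e=cv2.fitEllipse(c);print(e,cv2.boundingRect(c),onz(im,e[0],.022))
print(monitor.get_state()["time"])
E
```

```text
[0.48615752 0.09298092 0.06      ] [ 0.51481616 -0.17914807  0.044     ]
[0.48571917 0.09232697] 4.7083 [0.48579498 0.09232569 0.11115429] 7.1583 [0.48570705 0.09232769 0.11098692] [-0.06877967 -0.43751908 -0.68869157]
((321.4571533203125, 250.41798400878906), (35.84770202636719, 38.5654182434082), 88.15544891357422) (301, 233, 42, 30) [0.66241592 0.06758158 0.022     ]
8.6333
```

View pics/s1.png

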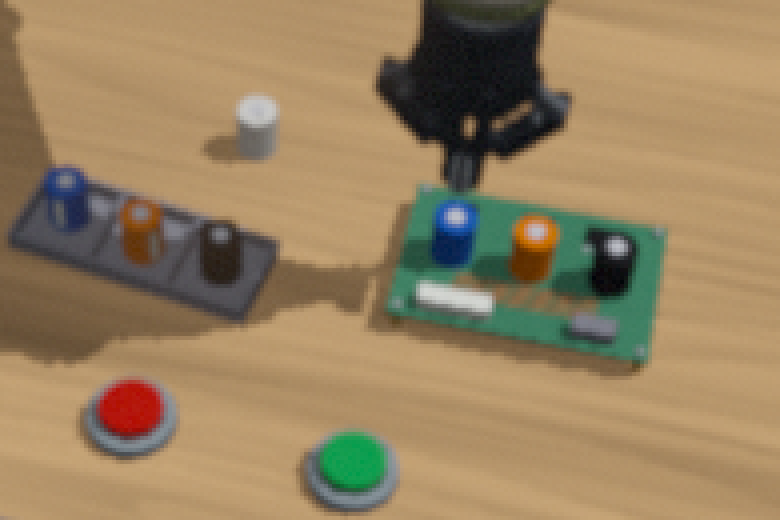

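View pics/w2.png

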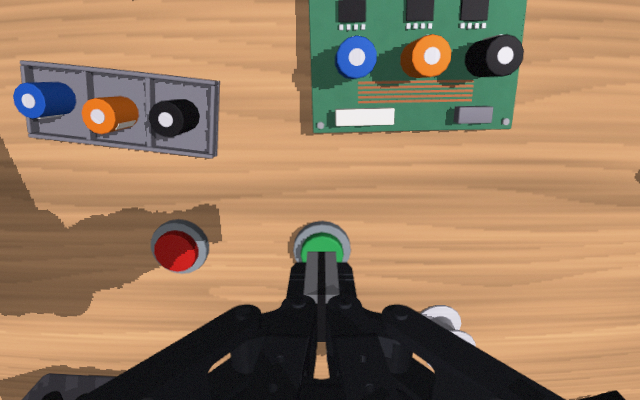

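The crop shows the shut fingertips just above the board's blue cap. In the wrist view the green button, at (321,253), is partly hidden by the fingers but in line with y=0.067. I'll check the tip height by casting a ray, then press until the force shows the hard stop.

```bash
python3 - <<'E'
from cell import robot, monitor, cams
from h import *
import pickle
sc=pickle.load(open("d0.pkl","rb"))["scene"]
# tip height from scene crop pixel of the fingertip end
o,d=ray(sc,(240+460/4,130+189/4)); s=(.4857-o[0])/d[0]; print("tip on plane x=.4857:",o+s*d)
B=[.667,.0667]
robot.move_straight(B+[.12],feed=.2)
robot.move_straight(B+[.05],feed=.12)
robot.sleep(.2);f0=monitor.get_state()["force"]
hit=robot.move_straight(B+[.029],feed=.02,threshold=12)
s=monitor.get_state();print(hit,s["time"],s["position"],s["force"]-f0)
cv2.imwrite("pics/s2.png",cams.get_image("scene")["pixels"][150:280,240:435,::-1].repeat(4,0).repeat(4,1))
robot.move_straight(B+[.12],feed=.12)
s=monitor.get_state();print(s["time"],s["position"],s["force"])
E
```

```text
tip on plane x=.4857: [0.4857     0.09347819 0.0859446 ]
True 11.0417 [0.66705148 0.06668927 0.03489461] [-2.37116173 -0.19015227  7.18277768]
11.9583 [0.66634188 0.06677323 0.11889279] [-0.82935727  0.71786322 -1.05100518]
```

View pics/s2.png

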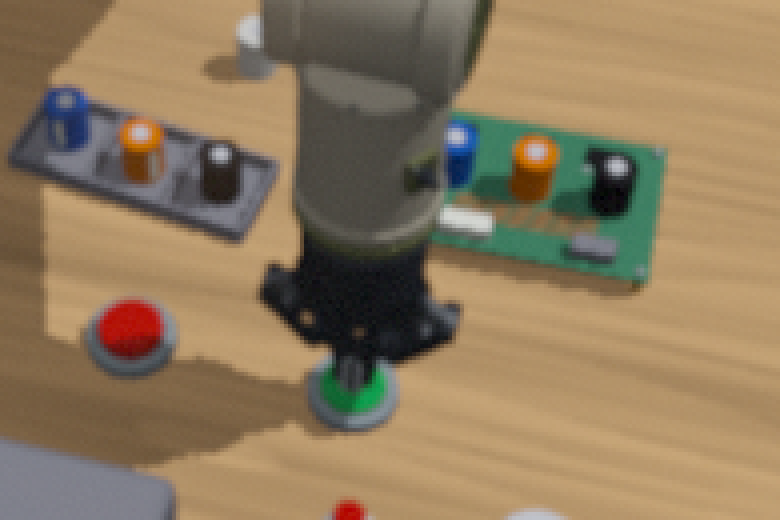

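The fingers are centred on the green button. At the force stop the TCP was at 34.9 mm, so the tips were at 15.9 mm. Full travel is 16 mm, and the trigger was 12 N against about 5 N of spring, so the press was full. It also confirms the 19 mm tip offset. Now on to the spare.

```bash
python3 - <<'E'
from cell import robot, monitor, cams
from h import *
R=[0,-np.pi,0]
robot.move_straight([.667,.0667,.2],feed=.15)
im=cams.get_image("scene");k=blob(im,(328,246),(55,120,40),(85,255,255));print("green",cv2.fitEllipse(k)[0])
robot.movep([.5138,-.1793,.2],R)
im=cams.get_image("wrist");h=cv2.cvtColor(im["pixels"],cv2.COLOR_RGB2HSV)
k=max(cv2.findContours(cv2.inRange(h,(100,100,40),(130,255,255))[:,200:440],0,1,offset=(200,0))[0],key=cv2.contourArea)
m=np.zeros((400,640),np.uint8);cv2.drawContours(m,[cv2.convexHull(k)],-1,255,-1)
d=(m>0)&(h[...,1]<60)&(h[...,2]>150);v,u=np.nonzero(d)
p=onz(im,(u.mean(),v.mean()),.044);print(cv2.boundingRect(k),u.mean(),v.mean(),len(u),p)
q=np.array([.5138,-.1793])
if np.hypot(*(p[:2]-q))<.008: q=(2*q+p[:2])/3
robot.move_straight([*q,.094],feed=.08)
robot.sleep(.3);s0=monitor.get_state()
robot.sleep(2.6);s=monitor.get_state()
print(s0["time"],s0["position"],s["time"],s["position"],s["eef_rot"],s["force"])
cv2.imwrite("pics/s3.png",cams.get_image("scene")["pixels"][130:260,200:395,::-1].repeat(4,0).repeat(4,1))
E
```

```text
green (327.6512756347656, 245.16989135742188)
(303, 158, 34, 42) 319.19565217391306 183.7391304347826 138 [ 0.51330856 -0.17832149  0.044     ]
15.6333 [ 0.51373157 -0.17894261  0.09417166] 18.2333 [ 0.51368353 -0.17896504  0.09402535] [-5.28089468e-05  3.14151496e+00 -4.93415988e-05] [ 0.38918881  0.73453461 -0.63728823]
```

View pics/s3.png

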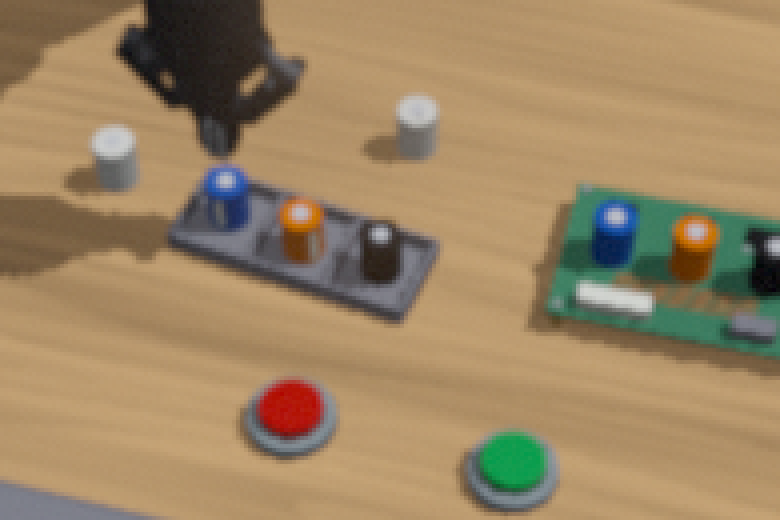

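The fingers are above the blue spare (disc at crop (226,180)) and clear of it. The green button is back up, and nothing has shifted. Handing in.

```bash
python3 -c "
from cell import ticket
print(ticket.hand_in())"
```

```text
the job is handed in; nothing more can be done
None
```

I pointed at the board's blue capacitor for over two seconds, pressed the green button fully down and let it spring back, then pointed at the blue spare for over two seconds; I handed the job in at about 18 s of the 51 s limit with the arm still pointing there, and the robot touched only the green button.

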